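# Show the notched sherd-section slide to the recording camera

## Robot

A 6-joint arm with a two-finger parallel gripper is mounted at the origin on the work surface. World frame = base frame: x ahead of the robot, y to its left, z up, the work surface at z = 0. Lengths are in mm, angles in rad, forces in N, time in s.
With the tool pointing down it reaches from about 375 to 925 mm from the base axis. Payload 5.7 kg.
Tool frame: the origin (TCP) lies between the finger pads; the fingertips stand ahead of it and the grasp point (between the pads) is the TCP (nose_length is the z of the fingertips in the tool frame, in mm); z points along the fingers, y is the direction in which the jaws open and shut (so a half turn about z gives the same grasp; the last joint's range is limited). The gripper opens to 85 mm and grips with 20 to 120 N. Pads are 22 mm wide; open, the fingers measure 114 mm over their backs; the gripper's body (76 mm by 85 mm) begins 54 mm behind the grasp point. The pads swing forward as they close: fully open they stand 13 mm farther back than shut.
Start: joints at [-1.435, 0.359, 1.51, -0, 1.272, -0.115], TCP at [148.894, -581.202, 250.267] pointing down, gripper open.
Joint ranges: [-2.97, 2.97], [-1.01, 2.36], [0.21, 2.38], [-0.96, 4.11], [0.2, 2.71], [-2.98, 2.98]. Speed limits (rad/s): [2.39, 2.39, 3.14, 3.14, 3.14, 3.14].

## Interface

Orientations are given as a 3x3 rotation matrix whose columns are the frame's x, y, z axes.
In Python, from plant import * gives the robot as it stands.
- The arm moves only by the tool drive_tool, never from a script. Its argument "motion" is a list of rows, each a list of 3 entries, a list of its own where there are three numbers: the shift along the world's x, y, z in mm, then the turn, a rotation vector about the world's x, y, z in degrees, then the finger opening in mm, from 0 to 85.4. In form: [[[tx, ty, tz], [wx, wy, wz], hand], ...]. A call has exactly 5 rows; each row is the pose to reach, as a shift and turn from the pose measured when the call began; what a row does not reach only later rows make up. A row lasts 1/12 s, in which the tool goes at most 41.7 mm and 7.16 degrees, less where a joint would pass 70% of its speed; a pose out of reach is approached as far as the arm can. A call with a gripper value outside its range is refused whole. The fingers move at their own pace and stop on an object; "newtons" is the grip in N (left out, the last holds). Time passes only in rows, so rows that repeat a pose let the fingers close, or fill a call up. It gives the time, the measured TCP pose, the force and the opening at its end, in the units of the state.
- state(): the state, without advancing time (a new reading comes with each control period).
- snapshot(name): name is "scene" or "top"; returns a dict with "img" (400x640x3 uint8, red, green, blue), "fov_y" (degrees; the focal length in pixels is half the picture's height over the tangent of half this angle, whatever the lens; pixels are square), "cx", "cy" (the principal point, pixels), "dist" ([k1, k2, p1, p2, k3] as OpenCV has them; the pictures are not rectified), "T" (4x4, takes a point from camera to world coordinates). Camera axes: x right, y down, z forward; pixel columns grow to the right and rows downward; lengths in mm; the calibration is good to about 2 mm. A picture is of the moment at which its call begins. There is no depth.
- hand_in(): hands the job in, once; it reports no verdict.
Trained networks look in a picture, given as the dict that the camera call returned (one of the last four; its "shot" number tells which), for a name from the list of things; names that differ only in an ending like _2 or _b are one class to them, and where a whole thing is asked for, a point or a joint stands for the part that bears it (a point fixed in the world has none). Each returns a list of dicts, best first, with "conf" (0 to 1); they miss things now and then, are a little off and sometimes report something else, mostly with a low value. They report only what shows in the picture. A call takes as long as a camera call.
- find_in(label, picture): "rect" ([centre column, centre row, width, height] in pixels, round what is visible of it).
- silhouettes(label, picture): "pixels" (400x640 bool, what is visible of it) and "rect" ([centre column, centre row, width, height] in pixels, round what is visible of it).
- pinpoint(label, picture): "uv" ([column, row] in pixels: a listed point, or the origin of a listed thing).
The state is a dict: "clock": time; "joint_positions": joint angles; "joint_velocities": joint speeds; "joint_efforts": joint torques, N m; "tcp_pos": TCP position; "ee_rot": TCP orientation; "contact_force": force on the tool from outside, world axes, zero at the start; "torque": the same for the moment, N m; "gripper_width": finger opening in mm.
Only numpy, scipy, OpenCV 4.12 (cv2) and the standard library are available. Lean on these libraries where they do the work, as an engineer would, in place of code of your own. Each camera call takes 0.05 s, during which the arm holds its last target.

## Task

Three thick glass slides stand on edge in the grey rack; take the one with a small notch cut from a corner, which marks its frosted label end, touching only its clear glass and leaving the two spare slides in the rack and everything else on the table where they are. Hold it up to the recording camera with the middle of the frosted end straight in front of the lens and about 20 cm from it, either broad face square to the lens, tipped so that the notched frosted end is the upper end, its long edges sloping about 35 to 45 degrees. Finish while still holding it there, still and in the air.

Things in the scene. Friction and masses are not known exactly. Their poses are not given: they have to be found in the camera images.
- slide: The slide to show: glass plate 120 x 8 x 60 mm (x, y, z), 145 g, standing on a long edge. Origin: middle of its lower edge, so it spans x -60..60, y -4..4, z 0..60. Frosted, paler label end: x 22..60; its top corner has a square notch (x 44..60, z 40..60). Grip the clear glass, x -60..22; the brown pottery section in it (x -40..-4, z 3..25) may be touched.
- slide_frost: The frosted label end of that slide, rigidly part of it: x +22 to +60 mm of the slide, whole height. Origin: its middle, at (41, 0, 30) mm in the slide's frame; axes as the slide's. Not to be touched by the fingers.
- spare_a: Spare slide of the same size, mass and look (one frosted end) but with no notch, in another slot; stays in the rack. Origin and axes as for slide, +x its frosted end.
- spare_b: Second spare slide without notch, as spare_a.
- rack: Fixed grey plastic rack, 100 (x) x 150 (y) mm, 28 mm high. Origin: middle of its underside. Three slots along its x, at y -45, 0, +45 mm, 9.6 mm wide, floor at height 8, rib tops at 28 mm; which slide is in which slot varies, slide and spare_a lie with x along the rack's x, spare_b turned round. Standing slides' top edges are at height 68 mm, with 37 mm free between neighbours' faces.
- camera: Fixed recording camera on a desk stand: round foot of radius 55 mm, post, black box 50 x 100 x 66 mm with the lens barrel on its -x side. Origin: middle of the foot's underside. It looks level along its own -x, which faces roughly toward the robot.
- lens (a point): Middle of the front glass of the camera's lens, 60 mm from the stand's axis, 200 mm above the table; axes as the camera's (-x is where it looks).
- focus (a point): The point 200 mm straight in front of the lens, at the lens's height (200 mm above the table), where the middle of the frosted end should be; axes as the camera's.
- sherd_a: Loose pale potsherd, about 60 x 50 mm, 11 mm high, lying on the table between rack and camera; leave alone. Origin: underside.
- sherd_b: Loose pale potsherd, about 55 x 45 mm, 11 mm high; leave alone.
- sherd_c: Loose reddish potsherd, about 70 x 55 mm, 11 mm high; leave alone.
- calipers: Loose steel calipers 150 mm long with black slider, 12 mm high; leave alone.
- brush: Loose brush, 170 mm long, lying on the table; leave alone.
- loupe: Loose black loupe ring, 44 mm across, 28 mm high; leave alone.

How it is judged (in metres and radians):
On the way:
1. the notched slide is lifted clear of the rack in the fingers (height (world z) of slide above 0.05 m and contact force between the fingers and slide above 1 N), for 0.2 s.
At the end, for the whole second after the job is handed in: Notched slide held still in the fingers; middle of frosted end 160-240 mm before the lens, within 30 mm of its axis sideways and in height; frosted end upper, long edges sloping 25-55 degrees; a broad face within 15 degrees of square to the lens; both spares standing in the rack (contact force between the fingers and slide above 1 N and x of slide_frost in the frame of lens between -0.24 and -0.16 m and y of slide_frost in the frame of lens between -0.03 and 0.03 m and z of slide_frost in the frame of lens between -0.03 and 0.03 m and angle between slide's own x axis and vertical between 0.61 and 1.13 rad and angle between the y axis of slide and the x axis of lens, either way round below 0.26 rad and linear speed of slide below 0.02 m/s and contact force between slide and camera below 0.1 N and distance between each of spare_a, spare_b and rack below 0.065 m and angle between each of spare_a, spare_b's own z axis and vertical below 0.2 rad); the arm keeps its last pose, push and grip.
It fails at once if the frosted end is touched by the fingers (contact force between the fingers and slide_frost above 0.5 N).
It fails at once if a spare slide is disturbed or anything else on the table is moved (distance of any of spare_a, spare_b, sherd_a, sherd_b, sherd_c, calipers, brush, loupe from where it was at the start of the episode above 0.02 m).
It fails at once if the camera is struck (contact force between any of the arm, the fingers, slide and camera above 2 N).
It also fails if it takes over 32 s, if anything falls off the work surface, if the arm or the gripper's body presses on something with over 40 N, if the wrist force passes 120 N, or if a joint passes its speed limit or range.

## Working session

There is one attempt and no reset: what is moved stays moved. The work goes in short steps, Python scripts to look and compute and a tool call to move; the robot and the scene stay as the last step left them, time stands still between calls to the robot, and variables do not carry over. Pictures are saved under pics/ and viewed, and the job is handed in when it is done.

Besides the shell and the picture viewer there is one more tool, called by a JSON object that holds its "op" and its "data". drive_tool: Moves the arm, as the interface text tells. Its arguments: {"type":"object","properties":{"motion":{"type":"array"},"newtons":{"type":"number"}},"required":["motion"]}

```bash
mkdir -p pics; ls
python3 - <<'E'
from plant import *
import cv2,numpy as np,pickle
s=state();print(s)
d={}
for n in("scene","top"):
    p=snapshot(n);d[n]=p
    cv2.imwrite(f"pics/{n}0.png",p["img"][:,:,::-1])
    print(n,p["fov_y"],p["cx"],p["cy"],p["dist"],np.round(p["T"],3).tolist())
    for l in ["slide","slide_frost","spare_a","rack","camera","lens"]:
        try:
            print(l,[(np.round(q["uv"],1).tolist(),round(q["conf"],2)) for q in pinpoint(l,p)])
            print(' ',[(np.round(q["rect"],1).tolist(),round(q["conf"],2)) for q in find_in(l,p)])
        except Exception as e: print(l,e)
pickle.dump(d,open("snap0.pkl","wb"))
E
```

```text
pics
{'clock': 0.0, 'joint_positions': array([-1.43506965e+00,  3.59525288e-01,  1.51144918e+00, -3.61725324e-07,
        1.27248828e+00, -1.15105646e-01]), 'joint_velocities': array([-1.41602961e-03, -1.54703491e-05, -1.76963619e-03, -4.43413649e-04,
       -2.11839360e-03,  8.18354365e-04]), 'joint_efforts': array([ 1.87820704e-03, -5.27611041e+01, -2.78616071e+01, -5.35471936e-04,
        1.33382849e-02, -1.57644803e-05]), 'tcp_pos': array([ 148.82681145, -580.57802921,  249.43509891]), 'ee_rot': array([[ 9.68706166e-01,  2.48210193e-01, -2.53385452e-04],
       [ 2.48210229e-01, -9.68704418e-01,  1.85284713e-03],
       [ 2.14439937e-04, -1.85775731e-03, -9.99998251e-01]]), 'contact_force': array([0.19653361, 0.10611095, 0.15979248]), 'torque': array([ 0.0302174 ,  0.04239317, -0.03447935]), 'gripper_width': 85.37389480803107}
scene 44.16134909458279 326.52670686039465 211.357497959885 [-0.13561601  0.          0.          0.          0.        ] [[-0.479, 0.691, -0.541, 1244.915], [0.878, 0.376, -0.297, 353.63], [-0.002, -0.617, -0.787, 1137.58], [0.0, 0.0, 0.0, 1.0]]
slide [([2
[... 552 characters left out ...]
52376 321.3050006936169 201.26892851450037 [0.02363199 0.         0.         0.         0.        ] [[-0.024, -0.985, 0.17, 375.529], [-0.999, 0.028, 0.019, -24.253], [-0.024, -0.17, -0.985, 1216.944], [0.0, 0.0, 0.0, 1.0]]
slide [([261.1, 143.7], 0.52)]
  [([393.5, 207.0, 21.4, 23.2], 0.64)]
slide_frost [([398.3, 218.7], 0.73), ([400.4, 198.8], 0.59)]
  []
spare_a [([402.6, 221.6], 0.48), ([416.1, 227.9], 0.45)]
  [([419.7, 228.8, 33.0, 32.4], 0.46)]
rack [([400.9, 218.1], 0.94)]
  [([404.6, 220.7, 60.3, 54.7], 0.84), ([214.8, 276.1, 20.8, 16.9], 0.73)]
camera [([261.4, 145.7], 0.92)]
  [([253.2, 138.2, 53.7, 56.5], 0.96)]
lens [([245.6, 148.8], 0.72)]
  [([254.3, 139.0, 52.7, 55.8], 0.97)]
```

Run:
```python
import cv2,pickle
d=pickle.load(open("snap0.pkl","rb"))
a=d["scene"]["img"][:,:,::-1];b=d["top"]["img"][:,:,::-1]
cv2.imwrite("pics/s_crop.png",cv2.resize(a[165:255,220:330],None,fx=7,fy=6.6,interpolation=cv2.INTER_CUBIC)[:600])
cv2.imwrite("pics/t_crop.png",cv2.resize(b[170:270,350:460],None,fx=6,fy=6,interpolation=cv2.INTER_CUBIC))
```

```text
(no output)
```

View pics/scene0.png

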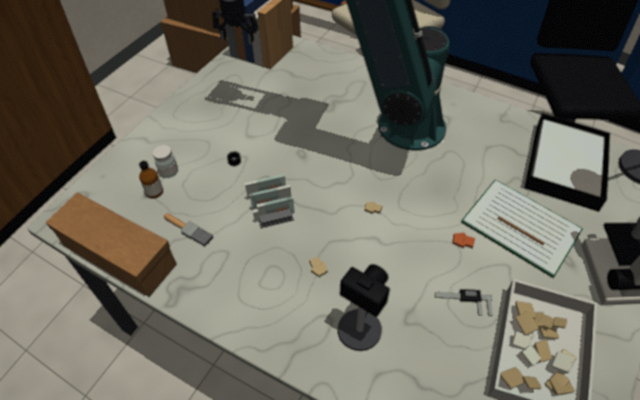

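View pics/top0.png

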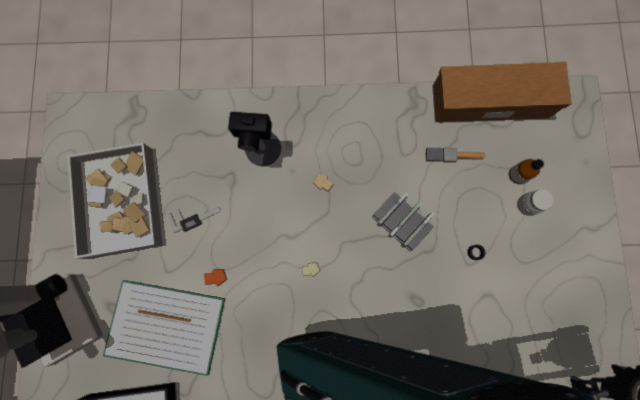

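View pics/s_crop.png

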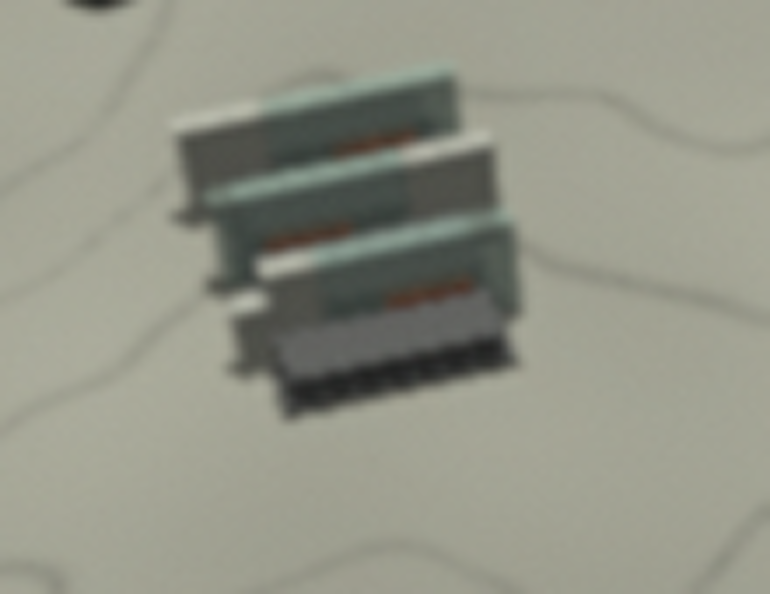

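View pics/t_crop.png

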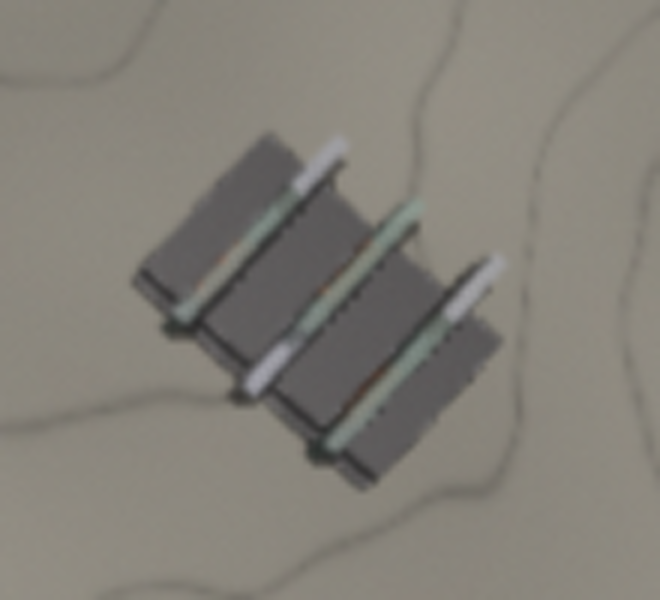

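```bash
cat > h.py <<'E'
import numpy as np,cv2
def K(p):
    f=200/np.tan(np.radians(p["fov_y"]/2)); return np.array([[f,0,p["cx"]],[0,f,p["cy"]],[0,0,1]])
def proj(p,X):
    Ti=np.linalg.inv(np.array(p["T"])); r,_=cv2.Rodrigues(Ti[:3,:3])
    return cv2.projectPoints(np.asarray(X,float).reshape(-1,1,3),r,Ti[:3,3],K(p),np.array(p["dist"],float))[0].reshape(-1,2)
def ray(p,uv,z):
    n=cv2.undistortPoints(np.array(uv,float).reshape(-1,1,2),K(p),np.array(p["dist"],float)).reshape(-1,2)
    T=np.array(p["T"]); d=np.c_[n,np.ones(len(n))]@T[:3,:3].T
    return T[:3,3]+d*((z-T[2,3])/d[:,2])[:,None]
def Rz(a): c,s=np.cos(a),np.sin(a); return np.array([[c,-s,0],[s,c,0],[0,0,1]])
E
cat > fit.py <<'E'
from h import *
import pickle
from scipy.optimize import least_squares
d=pickle.load(open("snap0.pkl","rb")); S,T=d["scene"],d["top"]
sc=lambda c:(np.array(c)+.5)/[7,6.6]+[220,165]-.5
tc=lambda c:(np.array(c)+.5)/6+[350,170]-.5
# slide points
t=[tc(c) for c in[(418,203),(248,390),(500,262),(330,445),(183,318)]]
P=ray(T,t,68);print("top",P.round(1).tolist(), ray(T,[tc((340,145))],48).round(1))
s=[sc(c) for c in[(175,125),(455,68),(208,195),(490,137),(515,215),(258,268)]]
print("scene",ray(S,s,68).round(1).tolist())
print("yaw", [np.degrees(np.arctan2(*(P[i]-P[j])[1::-1])) for i,j in((0,1),(2,3))])
# camera
for nm,uo,ul in(("S",(356.7,329.6),(378.7,271.1)),("T",(261.4,145.7),(245.6,148.8))):
    p=S if nm=="S" else T
    o=ray(p,[uo],0)[0];l=ray(p,[ul],200)[0];print(nm,o.round(1),l.round(1),np.linalg.norm((o-l)[:2]),np.degrees(np.arctan2(*(o-l)[1::-1])))
a=S["img"][:,:,::-1];b=T["img"][:,:,::-1]
cv2.imwrite("pics/cs.png",cv2.resize(a[250:360,310:410],None,fx=5.4,fy=5.4,interpolation=cv2.INTER_CUBIC))
cv2.imwrite("pics/ct.png",cv2.resize(b[95:185,210:310],None,fx=6,fy=6,interpolation=cv2.INTER_CUBIC))
E
python3 fit.py
```

```text
top [[560.2, -274.2, 68.0], [475.5, -191.2, 68.0], [531.6, -309.9, 68.0], [449.5, -227.1, 68.0], [509.5, -163.2, 68.0]] [[ 592.3 -243.7   48. ]]
scene [[532.2, -308.0, 68.0], [448.2, -223.3, 68.0], [559.1, -273.1, 68.0], [476.0, -189.2, 68.0], [509.1, -157.3, 68.0], [583.1, -232.6, 68.0]]
yaw [np.float64(-44.42232987560819), np.float64(-45.24249323028169)]
S [754.3 169.1   0. ] [692.2 181.8 200. ] 63.41903758997777 -11.554114711578796
T [762.6 177.7   0. ] [692.  184.8 200. ] 70.92814298526582 -5.754667320462818
```

```bash
sleep 1
```

```text
(no output)
```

View pics/cs.png

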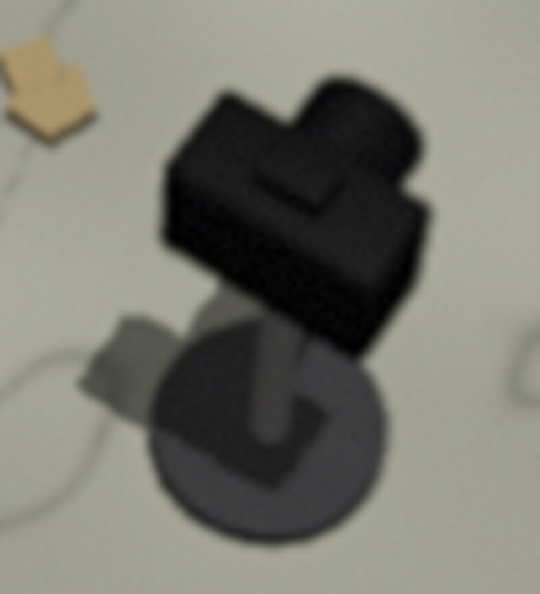

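View pics/ct.png

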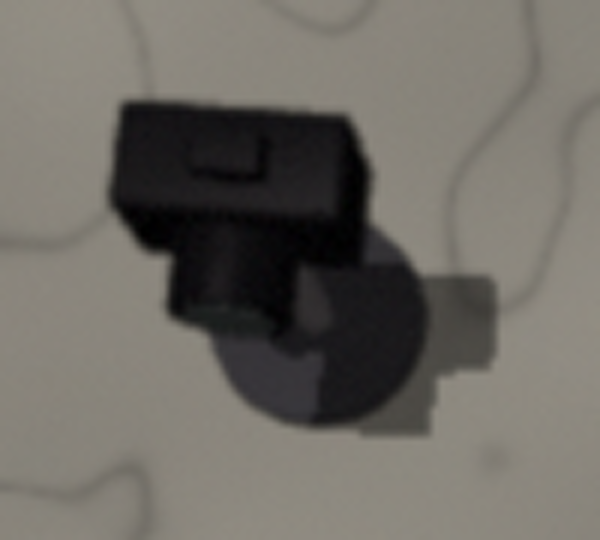

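```bash
cat >> fit.py <<'E'
print("---cam")
cs=lambda c:(np.array(c)+.5)/5.4+[310,250]-.5
ct=lambda c:(np.array(c)+.5)/6+[210,95]-.5
for z in(225,233,240):
    A=ray(S,[cs(c) for c in((230,93),(170,168),(358,285),(428,207))],z)
    B=ray(T,[ct(c) for c in((350,117),(125,103),(115,205),(335,218))],z)
    print(z,"S",A[:,:2].round(0).tolist(),A.mean(0).round(1),"T",B[:,:2].round(0).tolist(),B.mean(0).round(1))
    for Q,ii in((A,((0,3),(1,2))),(B,((0,1),(3,2)))):
        print([ (round(np.degrees(np.arctan2(*(Q[j]-Q[i])[1::-1])),1),round(np.linalg.norm(Q[j]-Q[i]),1)) for i,j in ii])
print("foot",ray(S,[cs((268,432))],5),ray(T,[ct((318,318))],5))
print("lens glass T",ray(T,[ct((232,318))],200), )
E
python3 fit.py|sed -n '/---/,$p'
```

```text
---cam
225 S [[724.0, 131.0], [767.0, 126.0], [778.0, 213.0], [734.0, 223.0]] [750.8 173.3 225. ] T [[773.0, 124.0], [782.0, 219.0], [738.0, 222.0], [729.0, 130.0]] [755.5 173.7 225. ]
[(np.float64(83.9), np.float64(92.2)), (np.float64(82.5), np.float64(88.0))]
[(np.float64(84.5), np.float64(95.1)), (np.float64(84.7), np.float64(92.4))]
233 S [[729.0, 133.0], [771.0, 128.0], [782.0, 214.0], [739.0, 224.0]] [755.2 174.9 233. ] T [[770.0, 123.0], [779.0, 217.0], [735.0, 220.0], [726.0, 129.0]] [752.4 172.1 233. ]
[(np.float64(83.9), np.float64(91.4)), (np.float64(82.5), np.float64(87.2))]
[(np.float64(84.5), np.float64(94.4)), (np.float64(84.7), np.float64(91.6))]
240 S [[733.0, 135.0], [774.0, 130.0], [786.0, 216.0], [743.0, 225.0]] [759.  176.3 240. ] T [[767.0, 122.0], [776.0, 215.0], [732.0, 218.0], [724.0, 128.0]] [749.8 170.7 240. ]
[(np.float64(83.9), np.float64(90.7)), (np.float64(82.5), np.float64(86.5))]
[(np.float64(84.5), np.float64(93.7)), (np.float64(84.7), np.float64(91.0))]
foot [[753.51088564 175.39877631   5.        ]] [[754.98913579 173.23275832   5.        ]]
lens glass T [[695.05282944 178.02061744 200.        ]]
```

{"op": "drive_tool", "data": {"motion": [[[28, 28, 0], [0, 0, -6], 36], [[56, 56, 0], [0, 0, -12], 36], [[84, 84, 0], [0, 0, -18], 36], [[112, 112, 0], [0, 0, -24], 36], [[140, 140, 0], [0, 0, -30], 36]], "newtons": 60}}

```text
clock: 1.72
tcp_pos: [289.8, -439.9, 250.3]
ee_rot: [[0.961, -0.275, 0.0], [-0.275, -0.961, -0.0], [0.0, -0.0, -1.0]]
contact_force: [-0.7, 0.5, -0.3]
gripper_width: 36.1
```

Run:
```python
import plant
from plant import *
print([n for n in dir(plant) if n[0]!='_'])
try: print(nose_length)
except Exception as e: print(e)
s=state(); print(s["clock"],s["joint_positions"],s["tcp_pos"],s["ee_rot"],s["gripper_width"])
```

```text
['IKError', 'find_in', 'hand_in', 'nose_length', 'pinpoint', 'silhouettes', 'snapshot', 'state']
19.0
1.7167 [-1.11958700e+00  2.53503746e-01  1.66715125e+00  2.29810413e-04
  1.22075221e+00  7.29862715e-01] [ 289.7818327  -439.8633448   250.34306052] [[ 9.61404996e-01 -2.75136981e-01  2.75138785e-04]
 [-2.75136972e-01 -9.61405035e-01 -7.27635806e-05]
 [ 2.84539766e-04 -5.74558230e-06 -9.99999960e-01]] 36.13139543980331
```

{"op": "drive_tool", "data": {"motion": [[[28, 28, 0], [5, -5, 0], 36], [[56, 56, 0], [7, -7, 0], 36], [[84, 84, 0], [10, -10, 0], 36], [[112, 112, 0], [13, -13, 0], 36], [[140, 140, 0], [14, -14, 0], 36]]}}

```text
clock: 2.13
tcp_pos: [430.5, -299.4, 250.3]
ee_rot: [[0.94, -0.239, 0.242], [-0.297, -0.924, 0.241], [0.166, -0.299, -0.94]]
contact_force: [0.3, -0.1, 0.1]
gripper_width: 36.4
```

```bash
cat > kin.py <<'E'
import numpy as np
from scipy.optimize import least_squares
from scipy.spatial.transform import Rotation as R
def fk(q,p):
    # z-up; j2,j3,j5 pitch about +y (forward lean), j4 about forearm, j6 about tool z
    h,lat,a1,L2,e3,L4,L6=p
    r=R.from_euler('z',q[0]); x=np.array([0,0,h])+r.apply([a1,lat,0])
    r=r*R.from_euler('y',q[1]); x=x+r.apply([0,0,L2])
    r=r*R.from_euler('y',q[2]); x=x+r.apply([e3,0,L4])
    r=r*R.from_euler('z',q[3])*R.from_euler('y',q[4]); 
    r=r*R.from_euler('z',q[5]); x=x+r.apply([0,0,L6])
    return x,r
E
python3 - <<'E'
from plant import *
s=state(); 
import numpy as np
from kin import *
np.set_printoptions(precision=4,suppress=True)
print(s["clock"],s["joint_positions"],s["tcp_pos"]);print(s["ee_rot"])
x,r=fk(s["joint_positions"],[0]*7);M=r.as_matrix();print(M); print(M.T@s["ee_rot"])
D=[([-1.43506965,.359525288,1.51144918,0,1.27248828,-.115105646],[148.827,-580.578,249.435]),
([-1.119587,.2535037,1.667151,.00023,1.220752,.729863],[289.782,-439.863,250.343]),
(s["joint_positions"],s["tcp_pos"])]
f=lambda p:np.concatenate([fk(q,p)[0]-x for q,x in D])
o=least_squares(f,[400,70,0,425,0,400,200]);print(o.x,o.fun)
E
```

```text
2.1333 [-0.9737  0.2614  1.715   0.3614  1.2529  0.7482] [ 430.5471 -299.4028  250.2767]
[[ 0.9403 -0.2394  0.2421]
 [-0.2973 -0.9238  0.2412]
 [ 0.1659 -0.2988 -0.9398]]
[[ 0.2394  0.9403  0.2421]
 [ 0.9238 -0.2973  0.2412]
 [ 0.2988  0.1659 -0.9398]]
[[ 0. -1.  0.]
 [ 1.  0.  0.]
 [-0.  0.  1.]]
[266.488   68.9001  -0.0025 611.1064 112.1947 433.5986 353.6996] [ 0.0001  0.     -0.0001 -0.0001 -0.0001  0.0002 -0.      0.     -0.0001]
```

```bash
cat >> kin.py <<'E'
P=[266.488,68.9001,-.0025,611.1064,112.1947,433.5986,353.6996]
RO=R.from_euler('z',90,degrees=True)
lo=np.array([-2.97,-1.01,.21,-.96,.2,-2.98]);hi=np.array([2.97,2.36,2.38,4.11,2.71,2.98])
def ik(x,Rm,q0):
    def f(q):
        a,r=fk(q,P); return np.r_[(a-x)/200,(R.from_matrix(Rm).inv()*(r*RO)).as_rotvec()]
    o=least_squares(f,np.clip(q0,lo+.01,hi-.01),bounds=(lo,hi)); return o.x,np.abs(o.fun).max()
focus=np.array([495.3,199.8,200.]); cyaw=np.radians(-5.7)
cx=np.array([np.cos(cyaw),np.sin(cyaw),0]); cy=np.array([-np.sin(cyaw),np.cos(cyaw),0]);ez=np.array([0,0,1.])
def final(opt,sl=40,yd=-18,zd=45,ny=None):
    s=np.radians(sl)
    sx=(cy if opt=='B' else -cy)*np.cos(s)+ez*np.sin(s)
    sy=-cx if opt=='B' else cx
    Rs=np.c_[sx,sy,np.cross(sx,sy)]
    o=focus-Rs@[41,0,30]; return o+Rs@[yd,0,zd],Rs
E
python3 - <<'E'
from kin import *
np.set_printoptions(precision=3,suppress=True)
for opt in'AB':
    x,Rs=final(opt); print(opt,x)
    for fl in(1,-1):
        # tool z=-slide z, tool y=fl*slide y
        Rt=np.c_[-fl*Rs[:,0]*-1*-1,fl*Rs[:,1],-Rs[:,2]]; Rt[:,0]=np.cross(Rt[:,1],Rt[:,2])
        best=min((ik(x,Rt,q0) for q0 in np.array([[.3,.3,1.6,a,b,c] for a in(-.6,.6,2.5) for b in(.8,1.5) for c in(-2,0,2)])),key=lambda t:t[1]); print(fl,best); print(Rt.tolist())
E
```

```text
A [500.747 254.367 173.566]
1 (array([ 0.646,  0.665,  1.395, -0.492,  1.596,  0.865]), np.float64(2.842170943040401e-16))
[[0.07608334238308222, 0.9950555699612263, -0.063841504532379], [0.762256789963385, -0.09931974974363901, -0.6396093913206536], [-0.6427876096865394, 0.0, -0.7660444431189781]]
-1 (array([ 0.646,  0.665,  1.395, -0.492,  1.596, -2.277]), np.float64(1.7053025658242404e-15))
[[-0.07608334238308222, -0.9950555699612263, -0.063841504532379], [-0.762256789963385, 0.09931974974363901, -0.6396093913206536], [0.6427876096865394, -0.0, -0.7660444431189781]]
B [489.853 145.233 173.566]
1 (array([-0.317,  0.402,  1.947,  0.773,  1.116,  2.456]), np.float64(7.216449660063516e-16))
[[-0.07608334238308222, -0.9950555699612263, 0.063841504532379], [-0.762256789963385, 0.09931974974363901, 0.6396093913206536], [-0.6427876096865394, -0.0, -0.7660444431189781]]
-1 (array([-0.317,  0.402,  1.947,  0.773,  1.116, -0.686]), np.float64(5.684341886080802e-16))
[[0.07608334238308222, 0.9950555699612263, 0.063841504532379], [0.762256789963385, -0.09931974974363901, 0.6396093913206536], [0.6427876096865394, 0.0, -0.7660444431189781]]
```

```bash
cat > go.py <<'E'
from kin import *
from plant import state
np.set_printoptions(precision=2,suppress=True)
def go(x,Rt):
    s=state(); print("clock",s["clock"],"pos",s["tcp_pos"],"q",s["joint_positions"],"F",s["contact_force"],"w",s["gripper_width"])
    print("shift",np.array(x)-s["tcp_pos"],"turn",np.degrees((R.from_matrix(Rt)*R.from_matrix(s["ee_rot"]).inv()).as_rotvec()))
k=np.sqrt(.5); RG=np.array([[k,-k,0],[-k,-k,0],[0,0,-1.]])
xB,RsB=final('B'); RB=np.c_[RsB[:,0],-RsB[:,1],-RsB[:,2]]
E
python3 -c "
from go import *
print(np.linalg.det(RB));go([538.5,-189.2,150],RG);print(ik(np.array([538.5,-189.2,53]),RG,[-.5,.3,1.7,0,1.2,1.9]))"
```

```text
1.0
clock 2.1333 pos [ 430.55 -299.4   250.28] q [-0.97  0.26  1.71  0.36  1.25  0.75] F [ 0.33 -0.07  0.12] w 36.41344203385898
shift [ 107.95  110.2  -100.28] turn [-10.23  17.42 -28.64]
(array([-0.46,  0.56,  1.76, -0.  ,  0.82,  1.9 ]), np.float64(8.526512829121202e-16))
```

{"op": "drive_tool", "data": {"motion": [[[22, 22, -20], [-2, 3.5, -5.7], 36], [[43, 44, -40], [-4, 7, -11.4], 36], [[65, 66, -60], [-6.1, 10.4, -17.2], 36], [[86, 88, -80], [-8.2, 13.9, -22.9], 36], [[108, 110.2, -100.3], [-10.2, 17.4, -28.6], 36]]}}

```text
clock: 2.55
tcp_pos: [522.4, -205.7, 165.1]
ee_rot: [[0.775, -0.629, 0.058], [-0.632, -0.774, 0.042], [0.018, -0.069, -0.997]]
contact_force: [-0.1, -0.2, -0.1]
gripper_width: 36.0
```

Run:
```python
from go import *
from h import *
from plant import *
p=snapshot("top");q=snapshot("scene")
go([538.5,-189.2,53],RG)
for n,s,c in(("t1",p,(340,160,110,100)),("s1",q,(220,130,110,100))):
    im=s["img"][:,:,::-1]; x,y,w,h=c
    cv2.imwrite(f"pics/{n}.png",cv2.resize(im[y:y+h,x:x+w],None,fx=6,fy=6,interpolation=cv2.INTER_CUBIC))
```

```text
clock 2.65 pos [ 523.49 -202.34  163.27] q [-0.54  0.38  1.72  0.08  1.01  1.67] F [-1.48  0.46 -0.49] w 35.98694594523411
shift [  15.01   13.14 -110.27] turn [-2.49  3.33 -6.17]
```

View pics/t1.png

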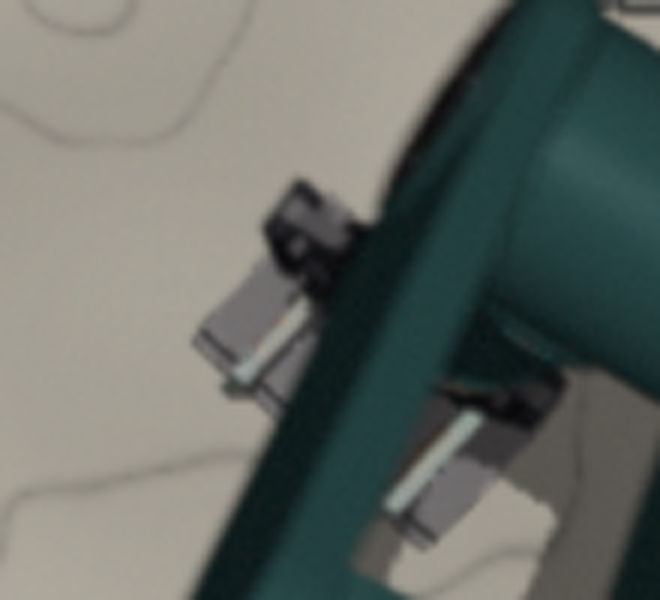

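View pics/s1.png

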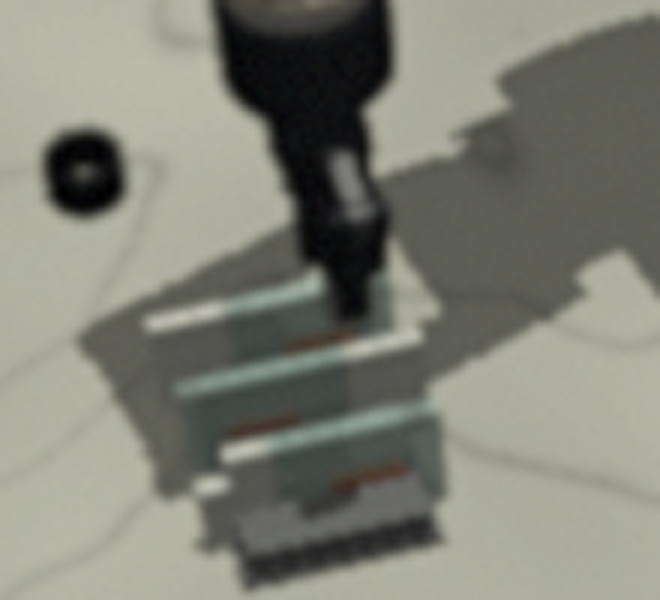

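The pictures show the gripper over the rack, with the notched slide at the front of the scene view (notch at about (210,485) in the crop). I align the pose next, staying above the slides.

{"op": "drive_tool", "data": {"motion": [[[7, 7, -15], [-1.2, 1.6, -3], 36], [[15, 13.1, -30], [-2.5, 3.3, -6.2], 36], [[15, 13.1, -45], [-2.5, 3.3, -6.2], 36], [[15, 13.1, -60], [-2.5, 3.3, -6.2], 36], [[15, 13.1, -60], [-2.5, 3.3, -6.2], 36]]}}

```text
clock: 3.07
tcp_pos: [536.7, -188.8, 101.0]
ee_rot: [[0.708, -0.706, -0.003], [-0.706, -0.708, 0.002], [-0.004, 0.001, -1.0]]
contact_force: [-0.7, 0.1, 0.5]
gripper_width: 35.8
```

Run:
```python
from go import *
from h import *
from plant import *
p=snapshot("top");q=snapshot("scene")
go([538.5,-189.2,53],RG)
for n,s,c in(("t2",p,(350,160,110,100)),("s2",q,(220,150,110,100))):
    im=s["img"][:,:,::-1].copy(); x,y,w,h=c
    big=cv2.resize(im[y:y+h,x:x+w],None,fx=6,fy=6,interpolation=cv2.INTER_CUBIC)
    big=np.clip(big*1.5,0,255).astype(np.uint8)
    for px in (-60,44): 
        for l in(-4,4):
            pt=proj(s,[[551.2+.7071*px+.7071*l,-201.9-.7071*px+.7071*l,68]])[0]; pt=((pt-[x,y]+.5)*6-.5).astype(int)
            cv2.circle(big,tuple(int(v) for v in pt),2,(0,0,255),-1)
    cv2.imwrite(f"pics/{n}.png",big)
```

```text
clock 3.1667 pos [ 537.89 -189.68  103.3 ] q [-0.46  0.49  1.73  0.    0.93  1.9 ] F [ 0.78 -0.47 -0.22] w 36.234452679297114
shift [  0.61   0.48 -50.3 ] turn [-0.03 -0.02  0.02]
```

View pics/t2.png

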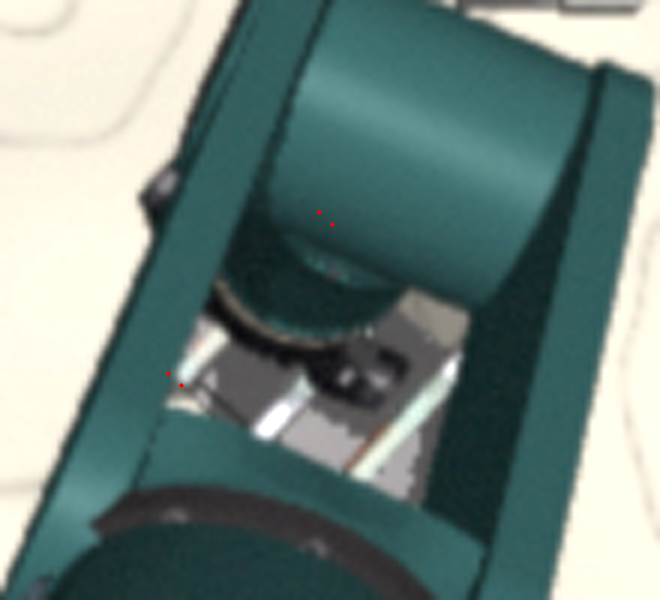

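View pics/s2.png

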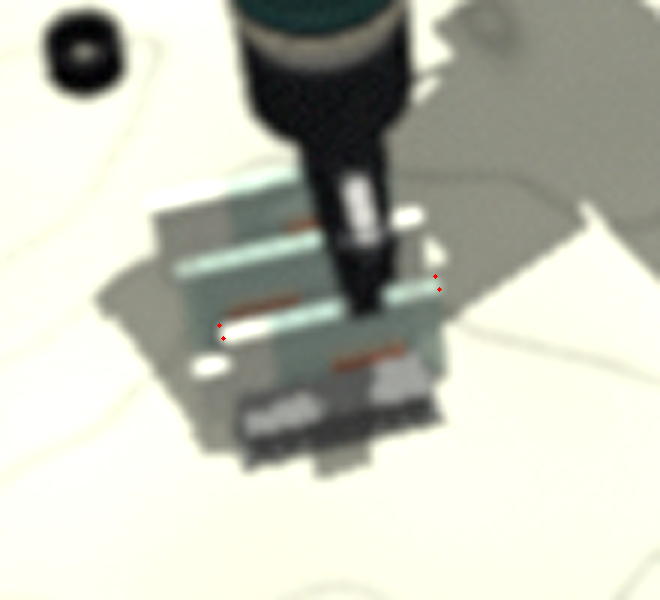

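{"op": "drive_tool", "data": {"motion": [[[0.6, 0.5, -15], [0, 0, 0], 36], [[0.6, 0.5, -30], [0, 0, 0], 36], [[0.6, 0.5, -42], [0, 0, 0], 36], [[0.6, 0.5, -49], [0, 0, 0], 36], [[0.6, 0.5, -49], [0, 0, 0], 36]]}}

```text
clock: 3.58
tcp_pos: [538.0, -189.6, 54.1]
ee_rot: [[0.706, -0.708, -0.001], [-0.708, -0.706, 0.001], [-0.002, 0.0, -1.0]]
contact_force: [-0.3, 0.8, 0.2]
gripper_width: 35.8
```

Run:
```python
from go import *
from h import *
from plant import *
q=snapshot("scene")
go([538.5,-189.2,53],RG)
for n,s,c in(("s3",q,(220,150,110,100)),):
    im=s["img"][:,:,::-1].copy(); x,y,w,h=c
    big=cv2.resize(im[y:y+h,x:x+w],None,fx=6,fy=6,interpolation=cv2.INTER_CUBIC)
    cv2.imwrite(f"pics/{n}.png",np.clip(big*1.5,0,255).astype(np.uint8))
```

```text
clock 3.6333 pos [ 538.41 -189.68   54.72] q [-0.46  0.56  1.76  0.    0.83  1.9 ] F [-0.73  0.1   0.24] w 36.13941376855577
shift [ 0.09  0.48 -1.72] turn [-0.03 -0.02  0.05]
```

View pics/s3.png

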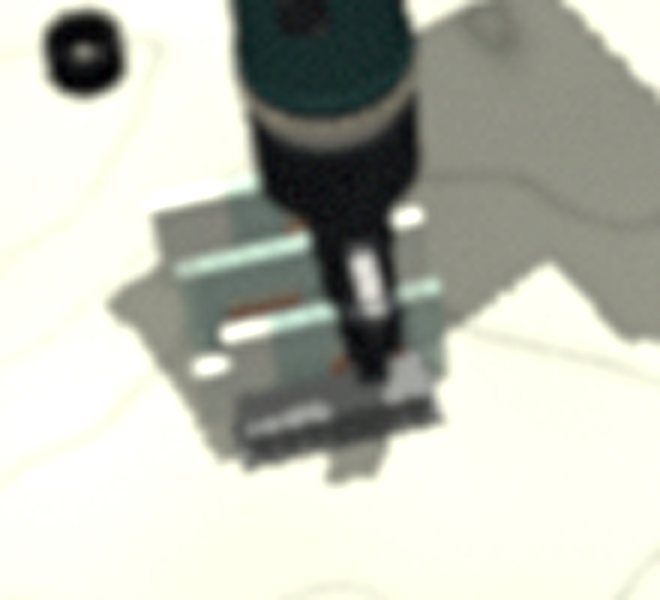

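The front finger is in front of the notched slide on clear glass, at columns 345–400 of the crop; the frost ends at about 272. I close the fingers.

{"op": "drive_tool", "data": {"motion": [[[0, 0, -1], [0, 0, 0], 20], [[0, 0, -1], [0, 0, 0], 10], [[0, 0, -1], [0, 0, 0], 0], [[0, 0, -1], [0, 0, 0], 0], [[0, 0, -1], [0, 0, 0], 0]], "newtons": 60}}

```text
clock: 4.05
tcp_pos: [539.2, -190.1, 54.8]
ee_rot: [[0.707, -0.708, 0.001], [-0.708, -0.707, -0.0], [0.001, -0.001, -1.0]]
contact_force: [-1.3, 0.1, 5.8]
gripper_width: 7.2
```

{"op": "drive_tool", "data": {"motion": [[[0, 0, 0], [0, 0, 0], 0], [[0, 0, 0], [0, 0, 0], 0], [[0, 0, 5], [0, 0, 0], 0], [[0, 0, 12], [0, 0, 0], 0], [[0, 0, 20], [0, 0, 0], 0]]}}

```text
clock: 4.47
tcp_pos: [538.8, -189.8, 75.0]
ee_rot: [[0.707, -0.707, 0.0], [-0.707, -0.707, 0.0], [0.0, -0.0, -1.0]]
contact_force: [1.2, -0.3, -1.5]
gripper_width: 7.2
```

{"op": "drive_tool", "data": {"motion": [[[0, 0, 25], [0, 0, 0], 0], [[0, 0, 50], [0, 0, 0], 0], [[0, 0, 75], [0, 0, 0], 0], [[0, 0, 100], [0, 0, 0], 0], [[0, 0, 125], [0, 0, 0], 0]]}}

```text
clock: 4.88
tcp_pos: [538.5, -189.7, 202.1]
ee_rot: [[0.707, -0.707, 0.001], [-0.707, -0.707, -0.0], [0.001, -0.0, -1.0]]
contact_force: [-0.4, 0.3, -2.0]
gripper_width: 7.4
```

Run:
```python
from go import *
from h import *
from plant import *
q=snapshot("scene")
go(xB,RB); print(xB)
im=q["img"][:,:,::-1].copy(); x,y,w,h=(220,110,130,120)
big=cv2.resize(im[y:y+h,x:x+w],None,fx=5,fy=5,interpolation=cv2.INTER_CUBIC)
cv2.imwrite("pics/s4.png",np.clip(big*1.5,0,255).astype(np.uint8))
```

```text
clock 4.9333 pos [ 541.19 -191.02  207.15] q [-0.46  0.36  1.63  0.    1.15  1.9 ] F [1.64 0.14 2.37] w 7.128096452202313
shift [-51.34 336.25 -33.59] turn [ 16.27 -46.17 123.07]
[489.85 145.23 173.57]
```

View pics/s4.png

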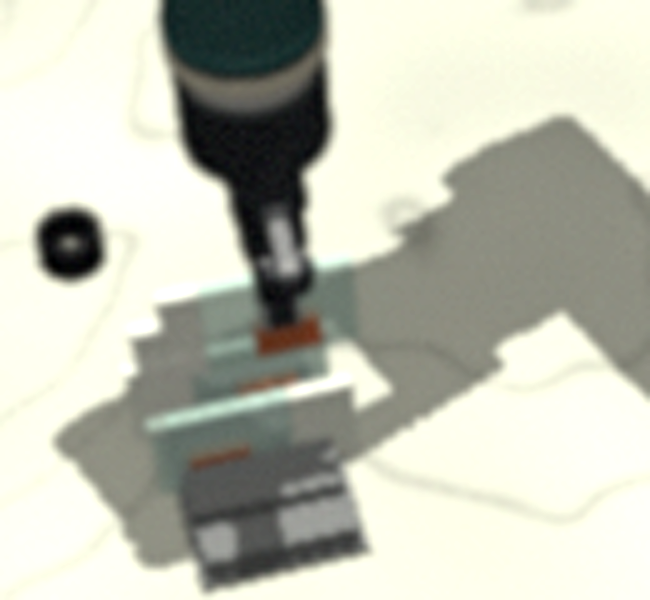

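The slide is held with the notch visible at the frosted end (crop (145,320)), and both spares are still in the rack. I check the joint path to the final pose.

Run:
```python
from go import *
s=state();x0=s["tcp_pos"];r0=R.from_matrix(s["ee_rot"]);rv=(R.from_matrix(RB)*r0.inv()).as_rotvec();q=s["joint_positions"];N=25
for i in range(1,N+1):
    f=i/N;x=x0+(xB-x0)*f;r=R.from_rotvec(rv*f)*r0
    qn,e=ik(x,r.as_matrix(),q); 
    if i%5==0: print(i,qn,e,"maxv",np.abs(qn-q).max()*12,"shift",(xB-x0)*f,"rv",np.degrees(rv*f))
    q=qn
```

```text
5 [-0.45  0.28  1.79  0.18  0.98  1.38] 1.1368683772161603e-15 maxv 1.3244805083312743 shift [-10.27  67.25  -6.72] rv [ 3.25 -9.23 24.61]
10 [-0.46  0.25  1.9   0.41  0.91  0.79] 2.9472951856845953e-15 maxv 1.4470053073490128 shift [-20.53 134.5  -13.43] rv [  6.51 -18.47  49.23]
15 [-0.45  0.27  1.97  0.61  0.94  0.21] 8.526512829121202e-16 maxv 1.3322330894713343 shift [-30.8  201.75 -20.15] rv [  9.76 -27.7   73.84]
20 [-0.41  0.33  1.98  0.73  1.02 -0.29] 1.7238590999113512e-10 maxv 1.097105050614986 shift [-41.07 269.   -26.87] rv [ 13.02 -36.93  98.46]
25 [-0.32  0.4   1.95  0.77  1.12 -0.69] 8.091092240647413e-12 maxv 0.8786890411770387 shift [-51.34 336.25 -33.59] rv [ 16.27 -46.17 123.07]
```

{"op": "drive_tool", "data": {"motion": [[[-2, 13.5, -1.3], [0.65, -1.85, 4.9], 0], [[-4, 27, -2.7], [1.3, -3.7, 9.8], 0], [[-6, 40, -4], [2, -5.5, 14.8], 0], [[-8, 54, -5.4], [2.6, -7.4, 19.7], 0], [[-10, 67, -6.7], [3.25, -9.2, 24.6], 0]]}}

```text
clock: 5.35
tcp_pos: [530.7, -123.2, 201.1]
ee_rot: [[0.93, -0.334, 0.153], [-0.349, -0.933, 0.089], [0.113, -0.136, -0.984]]
contact_force: [0.1, -0.1, -0.6]
gripper_width: 6.7
```

{"op": "drive_tool", "data": {"motion": [[[-2, 13.5, -1.3], [0.65, -1.85, 4.9], 0], [[-4, 27, -2.7], [1.3, -3.7, 9.8], 0], [[-6, 40, -4], [2, -5.5, 14.8], 0], [[-8, 54, -5.4], [2.6, -7.4, 19.7], 0], [[-10, 67, -6.7], [3.25, -9.2, 24.6], 0]]}}

```text
clock: 5.77
tcp_pos: [520.2, -55.4, 195.0]
ee_rot: [[0.963, 0.116, 0.242], [0.059, -0.971, 0.232], [0.262, -0.209, -0.942]]
contact_force: [0.1, 0.4, -1.8]
gripper_width: 7.1
```

{"op": "drive_tool", "data": {"motion": [[[-2, 13.5, -1.3], [0.65, -1.85, 4.9], 0], [[-4, 27, -2.7], [1.3, -3.7, 9.8], 0], [[-6, 40, -4], [2, -5.5, 14.8], 0], [[-8, 54, -5.4], [2.6, -7.4, 19.7], 0], [[-10, 67, -6.7], [3.25, -9.2, 24.6], 0]]}}

```text
clock: 6.18
tcp_pos: [509.8, 12.2, 188.9]
ee_rot: [[0.799, 0.545, 0.255], [0.429, -0.813, 0.394], [0.422, -0.205, -0.883]]
contact_force: [-0.8, 0.6, -0.9]
gripper_width: 6.8
```

```bash
python3 -c "
from go import *
go(xB,RB)"
```

```text
clock 6.1833 pos [509.79  12.23 188.86] q [-0.45  0.26  1.97  0.61  0.94  0.2 ] F [-0.76  0.58 -0.91] w 6.844617865837107
shift [-19.94 133.   -15.29] turn [  6.5  -18.07  48.53]
```

{"op": "drive_tool", "data": {"motion": [[[-2, 13.3, -1.5], [0.65, -1.8, 4.85], 0], [[-4, 26.6, -3], [1.3, -3.6, 9.7], 0], [[-6, 40, -4.6], [2, -5.4, 14.6], 0], [[-8, 53, -6.1], [2.6, -7.2, 19.4], 0], [[-10, 66.5, -7.6], [3.25, -9, 24.3], 0]]}}

```text
clock: 6.6
tcp_pos: [499.6, 79.1, 181.7]
ee_rot: [[0.478, 0.858, 0.19], [0.679, -0.498, 0.54], [0.557, -0.129, -0.82]]
contact_force: [-0.2, 0.3, -1.1]
gripper_width: 7.1
```

{"op": "drive_tool", "data": {"motion": [[[-2, 13.3, -1.5], [0.65, -1.8, 4.85], 0], [[-4, 26.6, -3], [1.3, -3.6, 9.7], 0], [[-6, 40, -4.6], [2, -5.4, 14.6], 0], [[-8, 53, -6.1], [2.6, -7.2, 19.4], 0], [[-10, 66.5, -7.6], [3.25, -9, 24.3], 0]]}}

```text
clock: 7.02
tcp_pos: [489.7, 145.7, 174.5]
ee_rot: [[0.066, 0.996, 0.061], [0.763, -0.09, 0.64], [0.643, 0.005, -0.766]]
contact_force: [0.8, 0.0, -2.3]
gripper_width: 7.4
```

```bash
cat > look.py <<'E'
import sys,pickle
from go import *
from h import *
from plant import *
p=snapshot("scene");t=snapshot("top")
go(xB,RB)
s=state(); Rt=s["ee_rot"]; Rs=np.c_[Rt[:,0],-Rt[:,1],-Rt[:,2]]; o=s["tcp_pos"]-Rs@[-18,0,45]
fr=o+Rs@[41,0,30]; L=focus+200*cx; dd=fr-L
print("frost in lens",dd@cx,dd@cy,dd[2],"slope",np.degrees(np.arcsin(Rs[2,0])),"square",np.degrees(np.arccos(abs(Rs[:,1]@cx))))
E3=lambda X:o+np.array(X,float)@Rs.T
pts=E3([[-60,0,0],[60,0,0],[60,0,40],[44,0,40],[44,0,60],[-60,0,60]]); fl=E3([[22,0,0],[22,0,60]])
tag=sys.argv[1]
for n,im,c in(("s",p,(300,170,130,120)),("t",t,(170,80,200,180))):
    a=im["img"][:,:,::-1]; x,y,w,h=c; k=5 if n=="s" else 3.3
    big=cv2.resize(a[y:y+h,x:x+w],None,fx=k,fy=k,interpolation=cv2.INTER_CUBIC);big=np.clip(big*1.4,0,255).astype(np.uint8)
    q=lambda X:np.round((proj(im,X)-[x,y]+.5)*k-.5).astype(np.int32)
    raw=big.copy()
    cv2.polylines(big,[q(pts)],True,(0,0,255),1);cv2.polylines(big,[q(fl)],False,(255,0,0),1)
    cv2.circle(big,tuple(int(v) for v in q([focus])[0]),3,(0,255,0),-1);cv2.circle(big,tuple(int(v) for v in q([L])[0]),3,(0,255,255),-1)
    cv2.imwrite(f"pics/{n}{tag}.png",big);cv2.imwrite(f"pics/{n}{tag}raw.png",raw)
cv2.imwrite(f"pics/full{tag}.png",p["img"][:,:,::-1])
E
python3 look.py 5
```

```text
clock 7.1167 pos [489.62 146.3  174.15] q [-0.31  0.4   1.94  0.77  1.12 -0.69] F [-0.68  0.11 -0.88] w 7.462067090132097
shift [ 0.23 -1.06 -0.59] turn [ 0.02  0.14 -0.48]
frost in lens -200.86743265509952 1.0371941469180659 0.5819824625011734 slope 39.9928655878965 square 0.5051165649412112
```

View pics/s5.png

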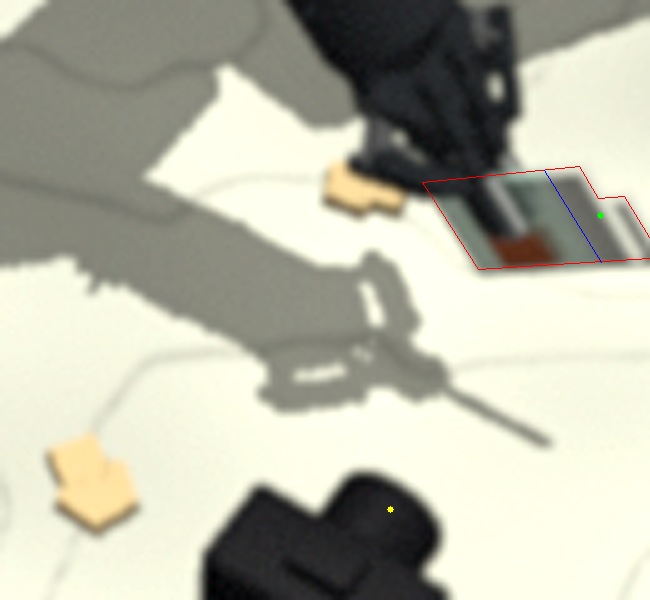

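View pics/t5.png

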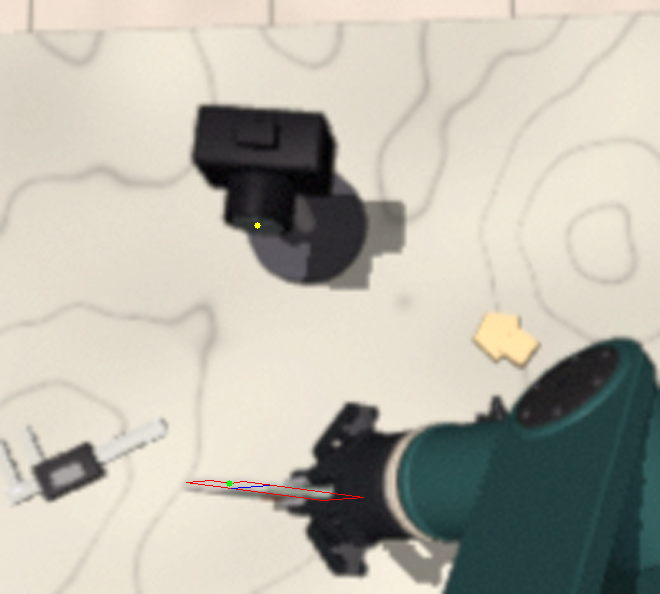

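View pics/full5.png

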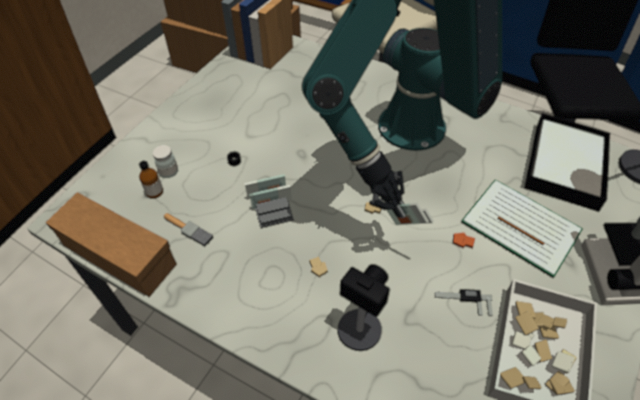

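The slide sits where predicted: the overlay outline and frost line match to about 2 px (~4 mm), with the notched end upper and the spares in the rack. I let it settle with a small correction and look again.

{"op": "drive_tool", "data": {"motion": [[[0, -1, 0], [0, 0, -0.4], 0], [[0, -1, 0], [0, 0, -0.4], 0], [[0, -1, 0], [0, 0, -0.4], 0], [[0, -1, 0], [0, 0, -0.4], 0], [[0, -1, 0], [0, 0, -0.4], 0]]}}

```text
clock: 7.53
tcp_pos: [489.7, 144.9, 174.4]
ee_rot: [[0.074, 0.995, 0.066], [0.763, -0.099, 0.639], [0.642, 0.003, -0.766]]
contact_force: [-0.1, -0.2, -2.0]
gripper_width: 7.2
```

{"op": "drive_tool", "data": {"motion": [[[0, 0, 0], [0, 0, 0], 0], [[0, 0, 0], [0, 0, 0], 0], [[0, 0, 0], [0, 0, 0], 0], [[0, 0, 0], [0, 0, 0], 0], [[0, 0, 0], [0, 0, 0], 0]]}}

```text
clock: 7.95
tcp_pos: [489.7, 144.9, 174.4]
ee_rot: [[0.074, 0.995, 0.066], [0.763, -0.099, 0.639], [0.642, 0.003, -0.766]]
contact_force: [0.1, -0.6, -1.1]
gripper_width: 7.3
```

```bash
sed -i 's/(300,170,130,120)/(340,170,130,120)/' look.py; python3 look.py 6
python3 - <<'E'
import cv2,pickle
a=cv2.imread("pics/full6.png");d=pickle.load(open("snap0.pkl","rb"))["scene"]["img"][:,:,::-1]
f=lambda i:cv2.resize(i[165:255,220:330],None,fx=3.6,fy=5)
cv2.imwrite("pics/cmp6.png",cv2.hconcat([f(d),f(a)]))
E
```

```text
clock 8.05 pos [489.71 144.91 174.34] q [-0.32  0.4   1.95  0.77  1.12 -0.69] F [-0.65  0.11 -0.91] w 7.243567206995189
shift [ 0.14  0.33 -0.78] turn [ 0.04  0.16 -0.02]
frost in lens -200.20151619758607 -0.3267875120159566 0.7529434121253189 slope 39.97455081372369 square 0.16007830486821853
```

View pics/s6.png

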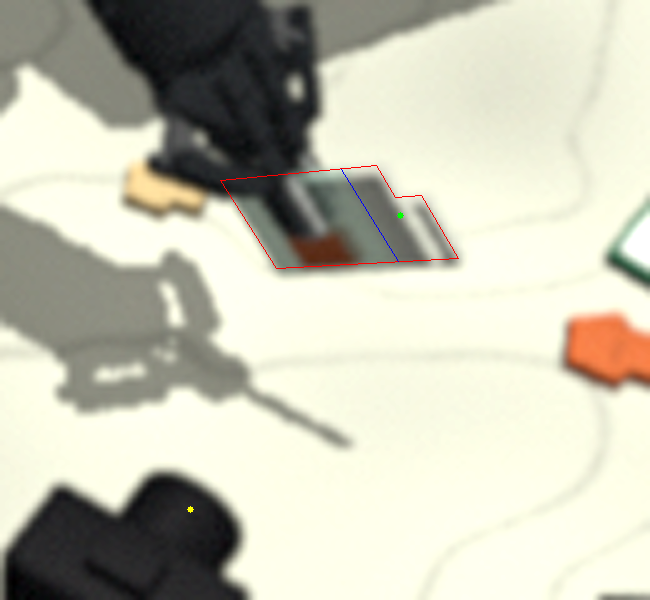

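View pics/cmp6.png

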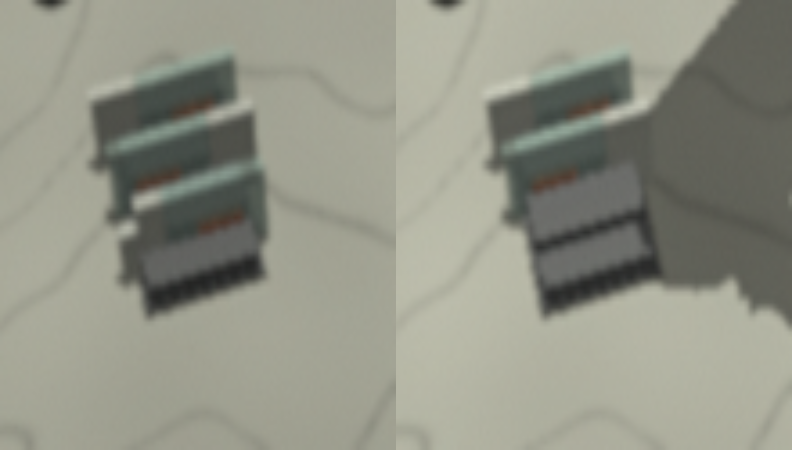

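The slide's outline, notch and frost line coincide with the prediction. It hasn't slipped, and the spares stand unmoved. I hand in.

```bash
python3 -c "
from plant import *
print(hand_in())"
```

```text
the job is handed in; nothing more can be done
None
```

I took the notched slide from the outer slot by its clear glass, with the pads about 18 mm from its middle toward the clear end. It is now held up to the camera with the notched, frosted end uppermost, and the job is handed in; no verdict was reported.

- **Position:** worked out from the arm pose, the middle of the frosted end is about 200 mm in front of the lens and within 1 mm of its axis. The lens position came from the camera images and is good to a few mm.
- **Angle:** the long edges slope about 40° and the broad face is within about 1° of square to the lens.
- **Grip:** the jaw opening read 7.2 mm on the 8 mm glass, with the slide's weight showing on the wrist. The slide did not slip between the last two looks, and the arm reading was steady.
- **Overlay check:** the slide in the scene picture matches the predicted outline to within about 2 px (roughly 4 mm), which is well inside the limits.
- **Other things:** both spares stand unmoved in the rack in the before-and-after comparison. I saw nothing else displaced, but I did not measure each loose item.

I did not rely on the networks for the slides, since their detections there were uncertain. I measured the slides from the images and checked them against the known slot spacing; they agreed to about 1–2 mm. The networks' camera and lens points disagreed by up to about 10 mm between views, so I used the camera box's corners and foot instead.

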